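Box the customer's jade, each piece in the box cut for it

ROBOT

A 6-joint arm with a two-finger parallel gripper is mounted at the origin on a cart in front of the work surface, level with it; the furniture and walls round the work are solid. World frame = base frame: x ahead of the robot, y to its left, z up, the work surface at z = 0. Lengths are in m, angles in rad, forces in N, time in s.
With the tool pointing down it reaches from about 0.225 to 0.875 m from the base axis. Payload 3.4 kg.
Tool frame: the origin (TCP) lies at the very end of the fingers, on their centre line; the grasp point (between the pads) lies 19 mm behind it; z points along the fingers, y is the line along which they close (so a half turn about z gives the same grasp; the last joint's range is limited). The gripper opens to 85 mm and grips with 20 to 120 N. Pads are 22 mm wide; open, the fingers measure 114 mm over their backs; the gripper's body (76 mm by 85 mm) begins 54 mm behind the grasp point. The pads swing forward as they close: fully open they stand 13 mm farther back than shut.
Start: joints at [0.998, 0.276, 1.505, -0, 1.361, -0.121], TCP at [0.251, 0.517, 0.231] pointing down, gripper open.
Joint ranges: [-2.89, 2.89], [-0.75, 2.08], [0.22, 2.7], [-1.18, 4.32], [0.11, 2.71], [-2.7, 2.7]. Speed limits (rad/s): [2.57, 2.57, 3.14, 3.14, 3.14, 3.14].

INTERFACE

Orientations are given as a unit quaternion [w, x, y, z].
In Python, from rig import manip gives the robot as it stands. The module is installed in compiled form; this text tells all that it offers.
- The arm moves only by the tool play_rows, never from a script. Its argument "motion" is a list of rows, each a list of 5 numbers: the shift along the tool's x, y, z in units of 40 mm (1.0 is 40 mm), then the turn about the tool's z in units of 10 degrees (1.0 is 10 degrees), then the finger opening in mm, from 0 to 85.4. A call has 1 to 5 rows; each row is the pose to reach, as a shift and turn from the pose commanded when the call began, along the tool's axes at that moment; what a row does not reach only later rows make up. A row lasts 1/8 s, in which the tool goes at most 62.5 mm and 10.7 degrees, less where a joint would pass 70% of its speed; a pose out of reach is approached as far as the arm can. A call with a gripper value outside its range is refused whole. The fingers move at their own pace and stop on an object; "newtons" is the grip in N (left out, the last holds). Time passes only in rows, so rows that repeat a pose let the fingers close. It gives the time, the measured TCP pose, the force, the opening and the grip force at its end, in the units of the state.
- manip.get_state(): the state, without advancing time (a new reading comes with each control period).
- manip.get_image(name): name is "scene" or "top" or "wrist"; returns a dict with "img" (420x560x3 uint8, red, green, blue), "range_z" (420x560 float32, m along the optical axis (not along the pixel's ray), 0 where there is no reading), "fx", "fy", "cx", "cy" (pixels), "R" (3x3) and "t" (3): a world point X has camera coordinates R X + t. Camera axes: x right, y down, z forward; pixel columns grow to the right and rows downward; lengths in m; the calibration is good to about 2 mm. A picture is of the moment at which its call begins.
- manip.sign_off(): hands the job in; it is judged then, once.
The state is a dict: "clock": time; "qpos": joint angles; "qd": joint speeds; "effort": joint torques, N m; "position": TCP position; "ee_rot": TCP orientation; "contact_force": force on the tool from outside, world axes, zero at the start; "moment": the same for the moment, N m; "width": finger opening in m; "gripper_force": force on a finger pad.
Only numpy, scipy, OpenCV 4.12 (cv2) and the standard library are available. Lean on these libraries where they do the work, as an engineer would, in place of code of your own. Each camera call takes 0.05 s, during which the arm holds its last target. There are 200 camera calls.

TASK

A customer has bought the four loose jade pieces lying in front of the open jewel boxes: the bangle, the round donut pendant, the flat tablet and the tube-shaped thumb ring. Put each one into the box whose insert is cut for its shape, lying flat and fully down in its bed (the bangle round the hub, the thumb ring standing round the post). Set the jade down, do not drop it, and leave the tape roll and the ink tin where they are.

Things in the scene. Friction and masses are not known exactly. Their poses are not given: they have to be found in the camera images.
- bangle: Pale green jade bangle: a round-section ring, 74 mm outside, about 56 mm inside, 9 mm high, about 50 g, lying flat on the table. Origin: centre of the ring, at its underside; z up. Pick it up across the ring wall (9 mm thick, its middle 32.5 mm from the centre), one finger inside the ring.
- pendant: Pale jade donut pendant: a smooth thick disc 48 mm across and 10 mm high, upright rim with rounded edges, with a small hole (13 mm) in the middle, about 45 g, lying flat. Origin: centre of its underside; z up.
- tablet: Flat polished grey-green jade tablet, a rounded rectangle 55 mm (x) by 44 mm (y), 6 mm thick with rounded edges, widest at half height, about 34 g, lying flat. Origin: centre of its underside; x along its length, z up. The two ends are equal for this job.
- thumb_ring: Green jade thumb ring: a smooth upright tube 33 mm outside, 22 mm inside, 26 mm high, open at both ends, about 40 g, standing on end. Origin: centre of its lower end; z up.
- bangle_box: Open dark red jewel box, fixed; tan insert, surface 22 mm above the table. Origin: on the table below the middle of the bed; z up. 104 mm square (111 mm at the foot). Its bed is round, 86 mm wide and 6 mm deep (floor 16 mm above the table), with a domed hub in the middle, 36 mm wide, top 25 mm above the table: the bangle lies round the hub. Bed edge bevelled 3 mm.
- pendant_box: Open dark red jewel box, fixed; tan insert, surface 22 mm above the table. Origin: on the table below the middle of the bed; z up. 82 mm square (89 mm at the foot). Its bed is plain round, 60 mm wide and 6 mm deep (floor 16 mm above the table), for the donut pendant. Bed edge bevelled 3 mm.
- tablet_box: Open dark red jewel box, fixed; tan insert, surface 22 mm above the table. Origin: on the table below the middle of the bed; z up. 90 mm (x) by 74 mm (y) (97 by 81 mm at the foot). Its bed is a rectangle, 66 mm along x, 50 mm along y, 5 mm deep (floor 17 mm above the table), for the tablet lengthwise along x; crosswise it does not fit. Bed edge bevelled 3 mm.
- ring_box: Open dark red jewel box, fixed; tan insert, surface 22 mm above the table. Origin: on the table below the middle of the bed; z up. 68 mm square (75 mm at the foot). Its bed is round, 46 mm wide and 8 mm deep (floor 14 mm above the table), with a round-topped post in the middle, 13 mm thick, top 35.5 mm above the table: the thumb ring stands round the post. Bed edge bevelled 3 mm.
- tape_roll: Bystander, not jade: roll of tape, a flat beige ring 99 mm outside, 18 mm high, loose on the table. Origin: centre of its underside.
- ink_tin: Bystander, not jade: round red ink-pad tin 60 mm wide, 20 mm high, loose on the table. Origin: centre of its underside.
There are look-alikes about, which are no part of the job. Leave any blue or yellow look-alike of the tablet alone.

How it is judged:
At the end, for the whole second after the job is handed in: Each of the four jade pieces lies in its own box: centre within 10 mm of the middle of the bed (seen from above), underside on the floor of the bed (at most 2.5 mm above it), tilted less than 0.12 rad, at rest and released (horizontal distance between bangle and bangle_box below 0.01 m and z of bangle in the frame of bangle_box between 0.012 and 0.0185 m and angle between each of bangle, pendant, tablet, thumb_ring's own z axis and vertical below 0.12 rad and linear speed of each of bangle, pendant, tablet, thumb_ring below 0.02 m/s and contact force between the fingers and bangle below 0.05 N and horizontal distance between pendant and pendant_box below 0.01 m and z of pendant in the frame of pendant_box between 0.012 and 0.0185 m and contact force between the fingers and pendant below 0.05 N and horizontal distance between tablet and tablet_box below 0.01 m and z of tablet in the frame of tablet_box between 0.013 and 0.0195 m and contact force between the fingers and tablet below 0.05 N and horizontal distance between thumb_ring and ring_box below 0.01 m and z of thumb_ring in the frame of ring_box between 0.01 and 0.0165 m and contact force between the fingers and thumb_ring below 0.05 N); the robot touches nothing.
It fails at once if the tape roll or the ink tin is moved more than 15 mm from its place (distance of any of tape_roll, ink_tin from where it was at the start of the episode above 0.015 m).
It fails at once if a jade piece is dropped or thrown: it moves faster than 0.7 m/s (a fall of about 25 mm) while the fingers do not touch it ((linear speed of bangle above 0.7 m/s and contact force between the fingers and bangle below 0.01 N) or (linear speed of pendant above 0.7 m/s and contact force between the fingers and pendant below 0.01 N) or (linear speed of tablet above 0.7 m/s and contact force between the fingers and tablet below 0.01 N) or (linear speed of thumb_ring above 0.7 m/s and contact force between the fingers and thumb_ring below 0.01 N)).
It also fails if it takes over 90 s, if anything falls off the work surface, if the arm or the gripper's body presses on something with over 40 N, if the wrist force passes 120 N, or if a joint passes its speed limit or range.

## Working session

There is one attempt and no reset: what is moved stays moved. The work goes in short steps, Python scripts to look and compute and a tool call to move; the robot and the scene stay as the last step left them, time stands still between calls to the robot, and variables do not carry over. Pictures are saved under pics/ and viewed, at most 14 in all, crops included, and the job is handed in when it is done.

Besides the shell and the picture viewer there is one more tool, called after "Request:" by a JSON object that holds its "method" and its "body". play_rows: Moves the arm, as the interface text tells. Its arguments: {"type":"object","properties":{"motion":{"type":"array","items":{"type":"array","items":{"type":"number"}}},"newtons":{"type":"number"}},"required":["motion"]}

```bash
mkdir -p pics
python3 - <<'E'
from rig import manip
import cv2,numpy as np,pickle
print(manip.get_state())
for n in ["top","scene"]:
    d=manip.get_image(n); pickle.dump(d,open(n+".pkl","wb"))
    cv2.imwrite(f"pics/{n}0.png",d["img"][:,:,::-1]); print(n,d["fx"],d["cx"],d["cy"],d["R"],d["t"],np.percentile(d["range_z"],[0,5,50,95]))
E
```

```text
{'clock': 0.0, 'qpos': array([ 9.97982610e-01,  2.76597008e-01,  1.50615047e+00,  6.79922420e-06,
        1.36070410e+00, -1.20976990e-01]), 'qd': array([-4.68177153e-04,  3.41731056e-05,  3.22349953e-04,  1.55858766e-03,
       -9.06754328e-04, -2.60706976e-04]), 'effort': array([-9.66303778e-04, -4.16776800e+01, -2.45807719e+01, -7.34787700e-04,
        1.12054904e-02,  1.70462283e-05]), 'position': array([0.25075245, 0.51684542, 0.23043167]), 'ee_rot': array([-3.19123348e-04,  2.24002080e-01,  9.74588223e-01, -8.72963349e-04]), 'contact_force': array([-0.82461466, -0.12556617, -0.49799774]), 'moment': array([0.01496701, 0.02008923, 0.00606389]), 'gripper_force': 0.0, 'width': 0.08542605769473734}
top 406.5317003302796 273.44136447340446 205.42968520956617 [[-0.01118035 -0.99988018 -0.01070678]
 [-0.98834757  0.01267565 -0.15168524]
 [ 0.15180278  0.00888613 -0.98837086]] [0.03565326 0.52191936 0.86745828] [0.         0.90416986 0.97257939 1.65581009]
scene 493.5460366564453 275.6616403860851 207.7621651544595 [[ 0.73211125 -0.68090144 -0.01965559]
 [-0.35268899 -0.35421236 -0.86610858]
 [ 0.58277233  0.64102015 -0.4994693 ]] [-0.37355263  0.2150834   0.87651404] [0.         0.74308397 1.28774834 2.22421004]
```

View pics/top0.png

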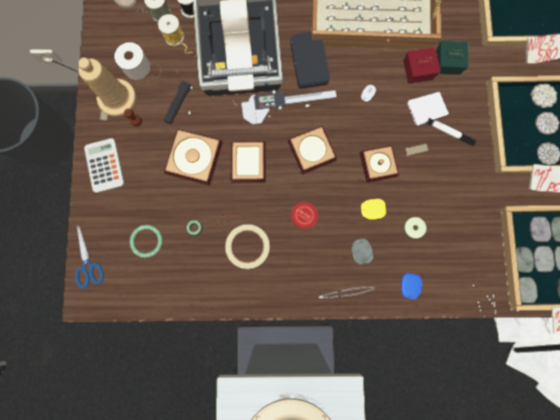

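View pics/scene0.png

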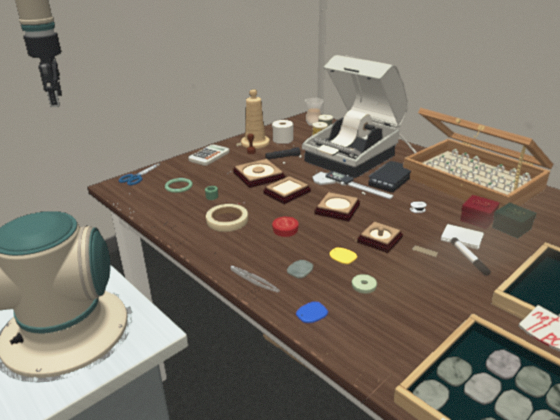

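```bash
cat > h.py <<'E'
import cv2,numpy as np
def ray(d,uv,z):
    uv=np.asarray(uv,float).reshape(-1,2)
    c=np.c_[(uv[:,0]-d["cx"])/d["fx"],(uv[:,1]-d["cy"])/d["fy"],np.ones(len(uv))]
    w=c@d["R"]; o=-d["R"].T@d["t"]
    return (o+w*((z-o[2])/w[:,2])[:,None])[:,:2]
def blob(d,seed,r,kind):
    """outer contour (pixels) of the blob of the given kind nearest to the seed"""
    im=cv2.resize(d["img"],None,fx=4,fy=4,interpolation=cv2.INTER_CUBIC)
    hsv=cv2.cvtColor(im,cv2.COLOR_RGB2HSV).astype(int); H,S,V=[hsv[...,i] for i in range(3)]
    R,G,B=[im[...,i].astype(int) for i in range(3)]
    m={"green":(G>R+4)&(G>70),"pale":(V>125)&(G>=R-12),"tan":(R>135)&(R>B+20),"grey":(G>=R-3)&(V>75),"red":(R>120)&(G<90),"blue":(B>R+60)}[kind]
    m=m.astype(np.uint8)*255; k=np.zeros_like(m); cv2.circle(k,(int(seed[0]*4),int(seed[1]*4)),r*4,255,-1); m&=k
    m=cv2.morphologyEx(m,cv2.MORPH_OPEN,np.ones((3,3)))
    cs=cv2.findContours(m,cv2.RETR_EXTERNAL,cv2.CHAIN_APPROX_NONE)[0]
    c=max(cs,key=cv2.contourArea)
    return (c.reshape(-1,2)+.5)/4-.5
def rect(p):
    (c,s,a)=cv2.minAreaRect((p*1000).astype(np.float32)); return np.round(c,1),np.round(s,1),round(a,1)
E
python3 - <<'E'
import pickle,numpy as np,cv2
from h import *
d=pickle.load(open("top.pkl","rb"))
for n,s,r,k,z in [("bangle",(146,241),24,"green",.0045),("ring",(194,228),13,"green",.026),("tablet",(362,251),18,"grey",.003),("pendant",(415,228),18,"pale",.008),
 ("bbox",(193,156),36,"tan",.022),("tbox",(248,161),25,"tan",.022),("pbox",(313,149),29,"tan",.022),("rbox",(380,162),24,"tan",.022),("tape",(247,246),30,"tan",.018),("tin",(304,215),18,"red",.02)]:
    p=ray(d,blob(d,s,r,k),z)
    e=cv2.fitEllipse((p*1000).astype(np.float32))
    print(n,"rect",rect(p),"ell",np.round(e[0],1),np.round(e[1],1))
# wrist mapping
from rig import manip
w=manip.get_image("wrist"); s=manip.get_state(); pickle.dump(w,open("w.pkl","wb"))
print(w["fx"],w["cx"],w["cy"],-w["R"].T@w["t"]-s["position"],w["R"])
E
```

```text
bangle rect (array([449.5, 324.6]), array([75.6, 75.2]), 36.6) ell [449.6 324.8] [75.  75.4]
ring rect (array([477.4, 209.6]), array([35.7, 33.9]), 89.3) ell [477.  209.5] [33.7 36. ]
tablet rect (array([ 420.5, -170.3]), array([54.3, 44.6]), 7.2) ell [ 419.9 -170.5] [46.3 57.8]
pendant rect (array([ 472.9, -293.3]), array([50.4, 51. ]), 42.8) ell [ 472.9 -293.3] [50.7 51.3]
bbox rect (array([646.8, 218.5]), array([103.1, 103.2]), 74.6) ell [646.7 218.4] [119.4 119.7]
tbox rect (array([632.5,  89.3]), array([89. , 73.1]), 0.0) ell [632.2  89.1] [ 83.3 104.1]
pbox rect (array([659.8, -62.4]), array([81.1, 81.2]), 21.5) ell [659.9 -62.3] [93.4 93.8]
rbox rect (array([ 624., -218.]), array([66.7, 66.7]), 10.5) ell [ 623.8 -218.1] [76.4 76.9]
tape rect (array([434.1,  90.2]), array([102.1, 102.2]), 89.4) ell [434.1  90.3] [101.9 102.1]
tin rect (array([502.9, -39.6]), array([63.1, 63. ]), 89.0) ell [503.  -39.6] [63.2 63.7]
303.2774592895376 281.60727084374236 204.64359909494033 [-0.06823357  0.03142615  0.14239137] [[ 0.4366402   0.89963566 -0.00100628]
 [ 0.85964196 -0.41689885  0.29531519]
 [ 0.26525656 -0.12981152 -0.95539935]]
```

Request:
{"method": "play_rows", "body": {"motion": [[-1.25, -0.3, 0.65, -0.5, 30], [-2.5, -0.6, 1.3, -1, 30], [-3.75, -0.9, 2, -1.5, 30], [-5, -1.15, 2.6, -2.1, 30], [-6.21, -1.42, 3.26, -2.59, 30]], "newtons": 30}}

```text
clock: 0.78
position: [0.451, 0.3567, 0.1001]
ee_rot: [0.0, -0.002, 1.0, 0.0]
contact_force: [0.0, -0.1, 0.4]
width: 0.0299
gripper_force: 0.0
```

Request:
{"method": "play_rows", "body": {"motion": [[0, 0, 0, 0, 30]]}}

```text
clock: 0.9
position: [0.4509, 0.3548, 0.0984]
ee_rot: [-0.002, 0.002, 1.0, -0.002]
contact_force: [-0.3, -0.1, 0.7]
width: 0.0297
gripper_force: 0.0
```

```bash
cat >> h.py <<'E'
def togo(x,y,z,ang=90):
    """row (40 mm, 10 deg) from the present pose to world mm x,y,z, finger line at ang deg"""
    from rig import manip
    from scipy.spatial.transform import Rotation as Ro
    s=manip.get_state(); R=Ro.from_quat(np.roll(s["ee_rot"],-1)).as_matrix()
    a=np.degrees(np.arctan2(R[1,1],R[0,1])); t=(ang-a+90)%180-90
    d=R.T@(np.array([x,y,z])/1000-s["position"])
    print("pos",np.round(s["position"]*1000,1),"ang",round(a,1),"j6",round(s["qpos"][5],2),"w",round(s["width"]*1000,1),"t",round(s["clock"],2),"F",np.round(s["contact_force"],1),"grip",round(float(s["gripper_force"]),1))
    print("row",np.round(d/.04,2),round(-t/10,2))
E
python3 - <<'E'
from h import *
from rig import manip
import pickle
togo(449.5,357.1,3.5)
d=manip.get_image("wrist"); cv2.imwrite("pics/w1.png",d["img"][:,:,::-1]); pickle.dump(d,open("w.pkl","wb"))
p=ray(d,blob(d,(280,205),400,"green"),.0045);print(rect(p))
E
```

```text
pos [450.9 354.8  98.4] ang 89.8 j6 -1.02 w 29.7 t 0.9 F [-0.3 -0.1  0.7] grip 0.0
row [0.03 0.06 2.37] -0.02
(array([450. , 324.1]), array([74.2, 74. ]), 85.8)
```

View pics/w1.png

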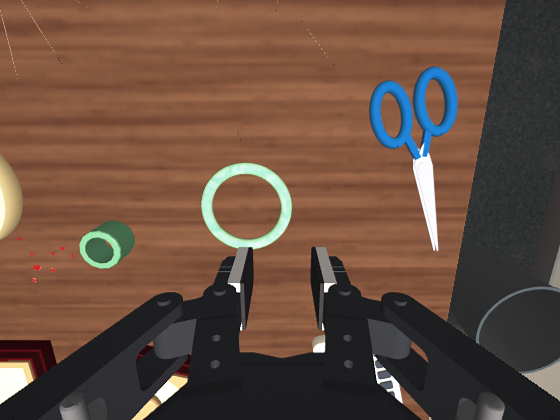

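Request:
{"method": "play_rows", "body": {"motion": [[0.02, 0.04, 1.2, 0, 30], [0.02, 0.04, 2.1, 0, 30], [0.02, 0.04, 2.36, 0, 30], [0.02, 0.04, 2.36, 0, 30], [0.02, 0.04, 2.36, 0, 5]], "newtons": 30}}

```text
clock: 1.58
position: [0.4499, 0.3605, 0.0082]
ee_rot: [0.001, -0.0, 1.0, 0.001]
contact_force: [-0.1, -0.2, 0.6]
width: 0.0128
gripper_force: 0.2
```

Request:
{"method": "play_rows", "body": {"motion": [[0, 0, 0, 0, 5], [0, 0, 0, 0, 5], [0, 0, 0, 0, 5]]}}

```text
clock: 1.95
position: [0.45, 0.3601, 0.0085]
ee_rot: [0.001, 0.0, 1.0, 0.001]
contact_force: [0.2, -0.5, 6.2]
width: 0.005
gripper_force: 3.4
```

Request:
{"method": "play_rows", "body": {"motion": [[0, 0, -0.2, 0, 30], [0, 0, -0.2, 0, 30], [0, -0.09, -0.2, 0, 30], [0, -0.09, -0.2, 0, 30]]}}

```text
clock: 2.45
position: [0.4487, 0.3553, 0.0143]
ee_rot: [-0.0, 0.0, 1.0, -0.0]
contact_force: [0.1, 0.1, -0.3]
width: 0.03
gripper_force: 0.0
```

Run:
```python
from h import *
from rig import manip
for i in range(3):
    d=manip.get_image("wrist"); togo(450,356.6,3.0)
cv2.imwrite("pics/w2.png",d["img"][:,:,::-1])
p=ray(d,blob(d,(280,205),400,"green"),.0045);print(rect(p))
```

```text
pos [448.7 355.5  14.3] ang 90.0 j6 -1.02 w 30.0 t 2.5 F [-0.1  0.6 -0.2] grip 0.0
row [-0.03  0.03  0.28] -0.0
pos [448.8 355.6  14.3] ang 90.0 j6 -1.02 w 29.9 t 2.55 F [0.3 0.5 0.1] grip 0.0
row [-0.03  0.03  0.28] -0.0
pos [448.9 355.7  14.3] ang 90.0 j6 -1.02 w 30.2 t 2.6 F [ 0.3  0.2 -0.8] grip 0.0
row [-0.03  0.02  0.28] 0.0
(array([375.9, 468.9]), array([63.7, 31.4]), 15.8)
```

View pics/w2.png

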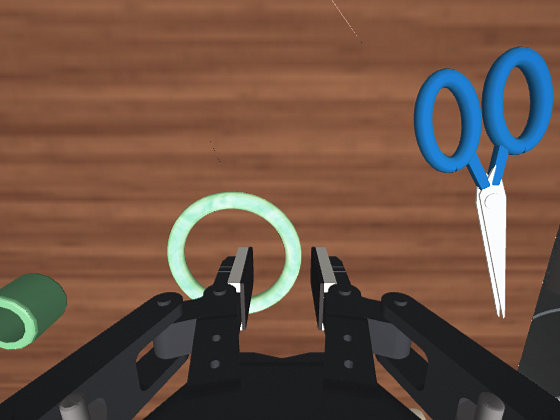

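Request:
{"method": "play_rows", "body": {"motion": [[-0.02, 0.02, 0.2, 0, 30], [-0.02, 0.02, 0.27, 0, 30], [-0.02, 0.02, 0.27, 0, 30], [-0.02, 0.02, 0.27, 0, 30]]}}

```text
clock: 3.1
position: [0.4498, 0.3567, 0.0037]
ee_rot: [0.0, -0.0, 1.0, 0.0]
contact_force: [-0.1, -0.2, 1.1]
width: 0.0297
gripper_force: 0.0
```

Request:
{"method": "play_rows", "body": {"motion": [[0, 0, 0, 0, 4], [0, 0, 0, 0, 4], [0, 0, 0, 0, 4], [0, 0, 0, 0, 4]], "newtons": 30}}

```text
clock: 3.6
position: [0.45, 0.3568, 0.0039]
ee_rot: [0.0, -0.0, 1.0, 0.0]
contact_force: [0.5, 0.9, 0.2]
width: 0.0098
gripper_force: 27.6
```

Request:
{"method": "play_rows", "body": {"motion": [[0, 0, -0.6, 0, 4], [0, 0, -1.4, 0, 4], [-0.8, -0.4, -1.8, 0, 4], [-1.8, -1, -1.8, 0, 4], [-2.8, -1.5, -1.8, 0, 4]]}}

```text
clock: 4.22
position: [0.5625, 0.2959, 0.0761]
ee_rot: [0.0, -0.0, 1.0, -0.0]
contact_force: [0.3, 0.1, -0.4]
width: 0.0101
gripper_force: 27.5
```

Request:
{"method": "play_rows", "body": {"motion": [[-1, -0.5, 0, 0, 4], [-1.7, -0.9, 0, 0, 4], [-2.12, -1.145, 0, 0, 4], [-2.12, -1.145, 0, 0, 4], [-2.12, -1.145, 0, 0, 4]]}}

```text
clock: 4.85
position: [0.645, 0.2515, 0.0755]
ee_rot: [-0.001, -0.0, 1.0, 0.0]
contact_force: [-0.4, 0.7, -0.7]
width: 0.0094
gripper_force: 27.5
```

Run:
```python
from h import *
from rig import manip
d=manip.get_image("wrist"); togo(646.8,251,26)
cv2.imwrite("pics/w3.png",d["img"][:,:,::-1])
```

```text
pos [645.  251.6  75.6] ang 90.1 j6 -1.3 w 9.6 t 4.9 F [ 0.1  0.7 -0.2] grip 27.5
row [-0.05 -0.02  1.24] 0.01
```

View pics/w3.png

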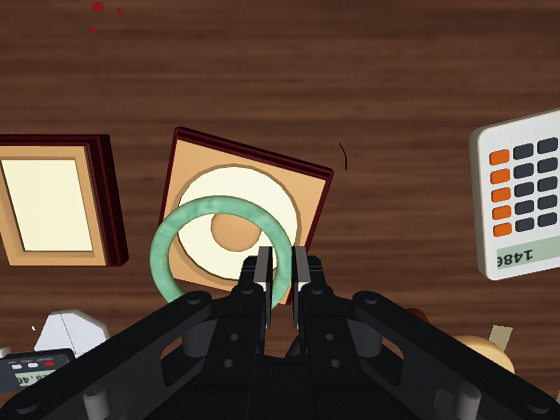

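Run:
```python
from h import *
from rig import manip
d=manip.get_image("wrist")
for z in (.072,.0765):
    p=ray(d,blob(d,(222,250),90,"green"),z)*1000
    e=cv2.fitEllipse(cv2.convexHull(p[p[:,0]<650].astype(np.float32)));print(z,e)
print("left edge,min x",p.min(0))
print(rect(ray(d,[(178,127),(333,171)],.022)), ray(d,[(178,127),(333,171)],.022)*1000)
```

```text
0.072 ((646.6836547851562, 217.46873474121094), (74.07696533203125, 77.43451690673828), 32.32631301879883)
0.0765 ((644.7488403320312, 218.53341674804688), (72.61197662353516, 75.41773986816406), 37.70857620239258)
left edge,min x [607.93657144 181.19575537]
(array([592.8, 234.4]), array([102.6,   0. ]), -105.8) [[578.848409   185.00208572]
 [606.68787316 283.70236493]]
```

Request:
{"method": "play_rows", "body": {"motion": [[-0.02, -0.01, 0.6, 0, 4], [-0.02, -0.01, 1.0, 0, 4], [-0.02, -0.01, 1.2, 0, 4], [-0.02, -0.01, 1.27, 0, 4], [-0.02, -0.01, 1.3, 0, 4]]}}

```text
clock: 5.58
position: [0.6477, 0.2506, 0.024]
ee_rot: [0.0, -0.0, 1.0, 0.0]
contact_force: [-0.1, -0.4, -0.0]
width: 0.01
gripper_force: 27.5
```

Request:
{"method": "play_rows", "body": {"motion": [[0, 0, 0, 0, 4], [0, 0, 0, 0, 4]]}}

```text
clock: 5.82
position: [0.6477, 0.2505, 0.0243]
ee_rot: [0.0, -0.0, 1.0, 0.0]
contact_force: [0.2, 1.1, -0.3]
width: 0.01
gripper_force: 27.5
```

Lower another 2 mm, then release gently.

Request:
{"method": "play_rows", "body": {"motion": [[0, 0, 0.03, 0, 4], [0, 0, 0.06, 0, 4], [0, 0, 0.06, 0, 4]]}}

```text
clock: 6.2
position: [0.6477, 0.2505, 0.0218]
ee_rot: [0.0, -0.0, 1.0, 0.0]
contact_force: [-0.5, -0.1, 3.2]
width: 0.0103
gripper_force: 29.2
```

Request:
{"method": "play_rows", "body": {"motion": [[0, 0, 0, 0, 11], [0, 0, 0, 0, 14], [0, 0, 0, 0, 18], [0, 0, 0, 0, 18]]}}

```text
clock: 6.7
position: [0.6479, 0.2512, 0.0222]
ee_rot: [0.001, 0.0, 1.0, 0.001]
contact_force: [-1.0, -0.4, 5.2]
width: 0.018
gripper_force: 4.3
```

Request:
{"method": "play_rows", "body": {"motion": [[0, 0, -0.3, 0, 18], [0, 0, -1, 0, 18], [0, 0, -1.8, 0, 18], [0, 0, -1.8, 0, 18]]}}

```text
clock: 7.2
position: [0.6494, 0.2509, 0.0966]
ee_rot: [0.003, -0.0, 1.0, 0.001]
contact_force: [1.3, -0.3, -0.4]
width: 0.018
gripper_force: 0.0
```

Run:
```python
from h import *
from rig import manip
d=manip.get_image("wrist"); togo(478.4,210.5,60)
cv2.imwrite("pics/w4.png",d["img"][:,:,::-1])
p=ray(d,blob(d,(222,250),90,"green"),.0205)*1000
print(rect(p/1000))
```

```text
pos [648.  250.6  94.6] ang 90.0 j6 -1.3 w 17.9 t 7.25 F [ 0.  -0.9 -1.4] grip 0.0
row [ 4.24 -1.    0.85] 0.0
(array([647. , 217.6]), array([74. , 74.7]), 19.2)
```

View pics/w4.png

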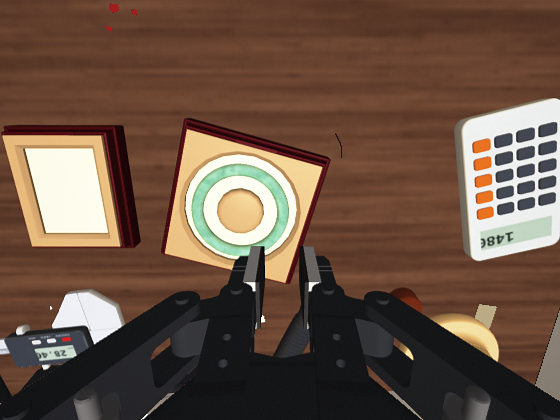

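Request:
{"method": "play_rows", "body": {"motion": [[0.8, -0.2, 0, 0, 50], [2, -0.5, 0, 0, 50], [3.2, -0.8, 0, 0, 50], [4.24, -1, 0, 0, 50], [4.24, -1, 0, 0, 50]]}}

```text
clock: 7.88
position: [0.4723, 0.2091, 0.0917]
ee_rot: [-0.003, -0.0, 1.0, -0.001]
contact_force: [-0.7, -1.1, 0.4]
width: 0.05
gripper_force: 0.0
```

Request:
{"method": "play_rows", "body": {"motion": [[0, 0, 0, 0, 50], [0, 0, 0, 0, 50]]}}

```text
clock: 8.12
position: [0.4791, 0.2106, 0.093]
ee_rot: [0.0, -0.0, 1.0, 0.0]
contact_force: [-0.5, 0.1, -0.2]
width: 0.05
gripper_force: 0.0
```

Run:
```python
from h import *
from rig import manip
import pickle
d=manip.get_image("wrist"); pickle.dump(d,open("w.pkl","wb"))
cv2.imwrite("pics/w5.png",d["img"][:,:,::-1])
im=d["img"].astype(int);m=(im[...,1]>im[...,0]+25)&(im[...,1]>110)
v,u=np.nonzero(m);print(u.min(),u.max(),v.min(),v.max())
togo(478.4,210.5,10)
```

```text
262 305 196 237
pos [479.  210.6  93. ] ang 90.0 j6 -1.29 w 50.2 t 8.18 F [ 0.6 -0.   0. ] grip 0.0
row [ 0.02 -0.    2.08] 0.0
```

View pics/w5.png

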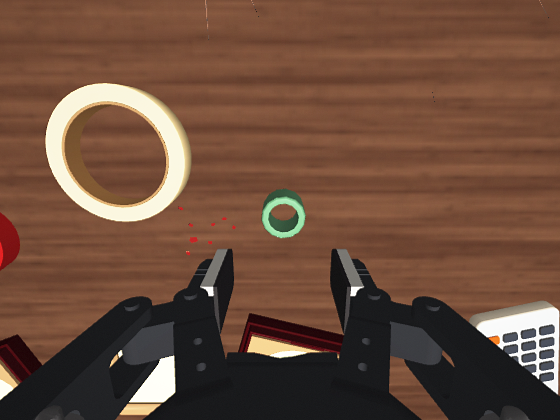

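Run:
```python
from h import *
import pickle
d=pickle.load(open("w.pkl","rb"))
print(ray(d,[(283.5,216.5),(262,217),(305,217),(283.5,196),(283.5,237.5)],.026)*1000)
```

```text
[[477.19031748 210.46931029]
 [477.57318196 194.72075852]
 [477.58392519 226.22157726]
 [461.61176327 210.4404734 ]
 [493.85023046 210.50014883]]
```

Request:
{"method": "play_rows", "body": {"motion": [[0.03, 0, 1, 0, 50], [0.03, 0, 1.8, 0, 50], [0.03, 0, 2.12, 0, 50], [0.03, 0, 2.12, 0, 50], [0.03, 0, 2.12, 0, 50]]}}

```text
clock: 8.8
position: [0.4778, 0.2107, 0.0094]
ee_rot: [0.001, -0.0, 1.0, 0.0]
contact_force: [-0.3, 0.3, 0.7]
width: 0.0499
gripper_force: 0.0
```

Request:
{"method": "play_rows", "body": {"motion": [[0, 0, 0, 0, 25], [0, 0, 0, 0, 25], [0, 0, 0, 0, 25], [0, 0, 0, 0, 25]], "newtons": 30}}

```text
clock: 9.3
position: [0.4776, 0.2107, 0.0098]
ee_rot: [0.001, -0.0, 1.0, 0.0]
contact_force: [-0.7, -0.2, 5.7]
width: 0.03
gripper_force: 29.5
```

Run:
```python
from h import *
from rig import manip
d=manip.get_image("wrist"); togo(478.4,210.5,10)
cv2.imwrite("pics/w6.png",cv2.resize(d["img"][120:360,140:440,::-1],None,fx=2,fy=2))
```

```text
pos [477.6 210.7   9.9] ang 90.0 j6 -1.29 w 30.2 t 9.35 F [0.3 0.2 6.8] grip 29.5
row [-0.02 -0.01 -0.  ] 0.0
```

View pics/w6.png

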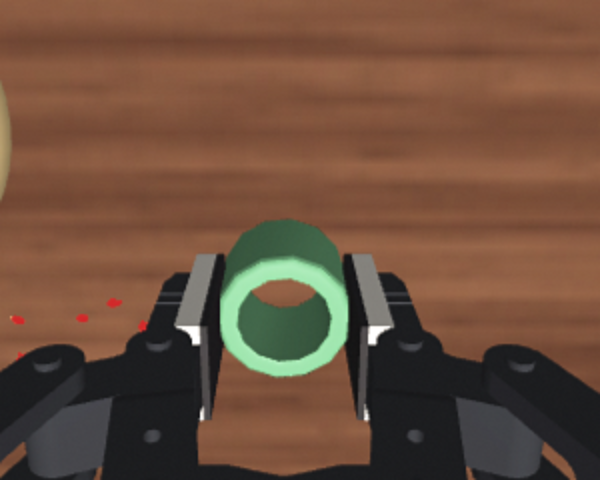

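Request:
{"method": "play_rows", "body": {"motion": [[0, 0, -0.6, 0, 25], [0, 0, -1.4, 0, 25], [-0.2, -0.6, -1.7, 0, 25], [-0.5, -1.6, -1.7, 0, 25], [-0.9, -2.8, -1.7, 0, 25]]}}

```text
clock: 9.98
position: [0.5128, 0.0979, 0.0771]
ee_rot: [0.001, -0.001, 1.0, 0.0]
contact_force: [1.0, -0.2, -1.1]
width: 0.0301
gripper_force: 29.9
```

Request:
{"method": "play_rows", "body": {"motion": [[-0.4, -1.2, 0, 0, 25], [-0.8, -2.4, 0, 0, 25], [-1.2, -3.6, 0, 0, 25], [-1.6, -4.8, 0, 0, 25], [-2.0, -6.0, 0, 0, 25]]}}

```text
clock: 10.6
position: [0.5929, -0.1432, 0.0767]
ee_rot: [0.0, 0.0, 1.0, 0.0]
contact_force: [0.4, 0.3, -0.2]
width: 0.0302
gripper_force: 29.9
```

Request:
{"method": "play_rows", "body": {"motion": [[-0.3, -0.8, 0, 0, 25], [-0.6, -1.4, 0, 0, 25], [-0.76, -1.92, 0, 0, 25], [-0.76, -1.92, 0, 0, 25], [-0.76, -1.92, 0, 0, 25]]}}

```text
clock: 11.22
position: [0.6223, -0.2173, 0.0763]
ee_rot: [-0.001, -0.0, 1.0, 0.001]
contact_force: [-0.0, 0.2, -0.4]
width: 0.0302
gripper_force: 29.9
```

Run:
```python
from h import *
from rig import manip
d=manip.get_image("wrist"); togo(624,-218,24)
cv2.imwrite("pics/w7.png",d["img"][:,:,::-1])
```

```text
pos [ 622.4 -217.    76.4] ang 90.1 j6 -2.01 w 30.3 t 11.28 F [ 1.   0.3 -1. ] grip 29.9
row [-0.04 -0.03  1.31] 0.01
```

View pics/w7.png

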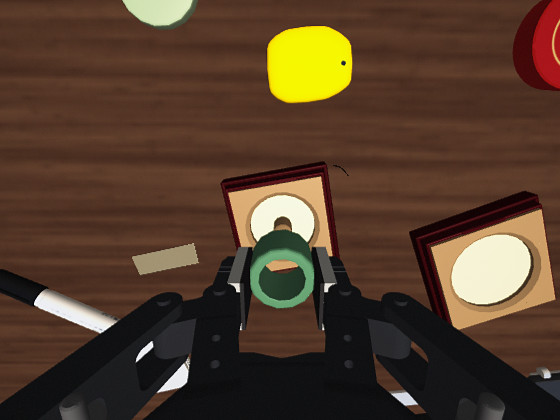

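Run:
```python
from h import *
from rig import manip
d=manip.get_image("wrist"); togo(624,-218,24)
m=(d["img"].min(2)>170).astype(np.uint8)
c=max(cv2.findContours(m[150:250,235:330],cv2.RETR_EXTERNAL,cv2.CHAIN_APPROX_NONE)[0],key=cv2.contourArea).reshape(-1,2)+[235,150]
p=ray(d,c,.014)*1000
q=p[c[:,1]<223]; A=np.c_[2*q,np.ones(len(q))]; s=np.linalg.lstsq(A,(q**2).sum(1),rcond=None)[0]
print("floor circle",s[:2],np.sqrt(s[2]+s[0]**2+s[1]**2),p.min(0),p.max(0))
```

```text
pos [ 622.5 -217.1   76.5] ang 90.1 j6 -2.01 w 29.8 t 11.32 F [0.1 0.4 0.3] grip 29.9
row [-0.04 -0.02  1.31] 0.01
floor circle [ 618.03702508 -218.44097432] 16.413630984169043 [ 602.81006336 -240.72617279] [ 637.03462959 -195.79887206]
```

Request:
{"method": "play_rows", "body": {"motion": [[-0.03, -0.02, 0.4, 0, 25], [-0.03, -0.02, 0.65, 0, 25], [-0.03, -0.02, 0.65, 0, 25], [-0.03, -0.02, 0.65, 0, 25]]}}

```text
clock: 11.82
position: [0.6243, -0.2191, 0.0503]
ee_rot: [-0.0, -0.0, 1.0, 0.0]
contact_force: [0.6, -0.1, -0.5]
width: 0.03
gripper_force: 29.9
```

Request:
{"method": "play_rows", "body": {"motion": [[0, 0, 0.2, 0, 25], [0, 0, 0.4, 0, 25], [0, 0, 0.5, 0, 25], [0, 0, 0.58, 0, 25], [0, 0, 0.63, 0, 25]]}}

```text
clock: 12.45
position: [0.6243, -0.2192, 0.0251]
ee_rot: [-0.0, -0.0, 1.0, 0.0]
contact_force: [0.1, -0.4, -1.0]
width: 0.0299
gripper_force: 29.9
```

Request:
{"method": "play_rows", "body": {"motion": [[0, 0, 0, 0, 25], [0, 0, 0, 0, 25]]}}

```text
clock: 12.7
position: [0.6245, -0.2192, 0.0255]
ee_rot: [0.0, -0.0, 1.0, -0.0]
contact_force: [0.5, -0.4, -0.1]
width: 0.0303
gripper_force: 29.9
```

No contact on the post; lower 1.5 mm more and release.

Request:
{"method": "play_rows", "body": {"motion": [[0, 0, 0.03, 0, 25], [0, 0, 0.05, 0, 25], [0, 0, 0.05, 0, 25]]}}

```text
clock: 13.08
position: [0.6244, -0.2192, 0.0239]
ee_rot: [0.0, -0.0, 1.0, -0.0]
contact_force: [-0.9, 0.9, 3.7]
width: 0.0299
gripper_force: 30.3
```

Request:
{"method": "play_rows", "body": {"motion": [[0, 0, 0, 0, 33], [0, 0, 0, 0, 36], [0, 0, 0, 0, 42], [0, 0, 0, 0, 46], [0, 0, 0, 0, 46]]}}

```text
clock: 13.7
position: [0.6243, -0.2191, 0.0232]
ee_rot: [-0.0, -0.0, 1.0, 0.0]
contact_force: [-0.1, 0.5, -0.1]
width: 0.0463
gripper_force: 0.0
```

Request:
{"method": "play_rows", "body": {"motion": [[0, 0, -0.4, 0, 46], [0, 0, -1.2, 0, 46], [0, 0, -1.9, 0, 46], [0, 0, -1.9, 0, 46]]}}

```text
clock: 14.2
position: [0.6264, -0.2201, 0.1031]
ee_rot: [0.003, -0.0, 1.0, -0.001]
contact_force: [-0.0, -0.4, -0.2]
width: 0.0461
gripper_force: 0.0
```

Run:
```python
from h import *
from rig import manip
d=manip.get_image("wrist"); togo(472.9,-293.3,100)
cv2.imwrite("pics/w8.png",d["img"][:,:,::-1])
im=d["img"].astype(int);m=((im[...,1]>im[...,0]+25)&(im[...,1]>110)).astype(np.uint8)
c=max(cv2.findContours(m,cv2.RETR_EXTERNAL,cv2.CHAIN_APPROX_NONE)[0],key=cv2.contourArea)
print(rect(ray(d,c.reshape(-1,2),.040)))
```

```text
pos [ 625.1 -219.5  101.2] ang 90.0 j6 -2.01 w 46.0 t 14.25 F [ 0.3 -0.5  0. ] grip 0.0
row [ 3.81 -1.84  0.02] 0.0
(array([ 624.2, -220.5]), array([30.6, 31. ]), 0.1)
```

View pics/w8.png

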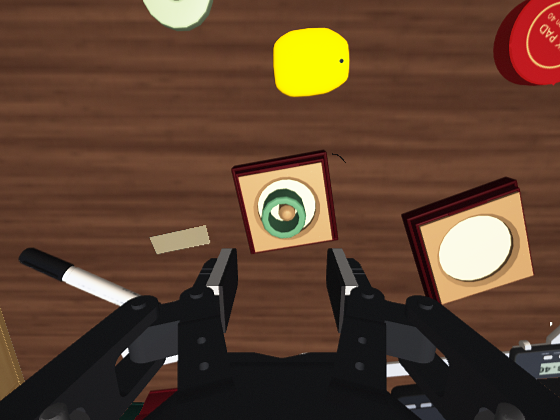

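Request:
{"method": "play_rows", "body": {"motion": [[0.8, -0.4, 0, 0, 64], [2, -0.9, 0, 0, 64], [3.1, -1.4, 0, 0, 64], [3.81, -1.84, 0, 0, 64], [3.81, -1.84, 0, 0, 64]]}}

```text
clock: 14.88
position: [0.4693, -0.293, 0.0983]
ee_rot: [-0.001, 0.001, 1.0, 0.001]
contact_force: [-0.8, -0.4, 0.7]
width: 0.0639
gripper_force: 0.0
```

Request:
{"method": "play_rows", "body": {"motion": [[0, 0, 0, 0, 64], [0, 0, 0, 0, 64]]}}

```text
clock: 15.12
position: [0.4728, -0.2923, 0.099]
ee_rot: [0.0, -0.001, 1.0, 0.0]
contact_force: [-0.1, -1.0, 0.9]
width: 0.0644
gripper_force: 0.0
```

Run:
```python
from h import *
from rig import manip
d=manip.get_image("wrist"); togo(472.9,-293.3,6)
p=ray(d,blob(d,(283,205),45,"pale"),.008); print(rect(p))
cv2.imwrite("pics/w9.png",d["img"][:,:,::-1])
```

```text
pos [ 472.7 -292.3   99. ] ang 90.1 j6 -2.25 w 64.1 t 15.18 F [-0.1  0.2  0.2] grip 0.0
row [-0.   -0.03  2.32] 0.01
(array([ 473.2, -293.3]), array([48., 48.]), 39.5)
```

Request:
{"method": "play_rows", "body": {"motion": [[-0.01, -0.03, 1, 0, 56], [-0.01, -0.03, 1.9, 0, 56], [-0.01, -0.03, 2.28, 0, 56], [-0.01, -0.03, 2.38, 0, 56], [-0.01, -0.03, 2.38, 0, 56]]}}

```text
clock: 15.8
position: [0.4731, -0.2944, 0.0047]
ee_rot: [0.001, -0.0, 1.0, -0.0]
contact_force: [0.1, -0.1, -0.4]
width: 0.0561
gripper_force: 0.0
```

Request:
{"method": "play_rows", "body": {"motion": [[0, 0, 0.05, 0, 56], [0, 0, 0.05, 0, 56]]}}

```text
clock: 16.05
position: [0.4727, -0.2943, 0.0028]
ee_rot: [0.001, -0.0, 1.0, -0.0]
contact_force: [-0.0, 0.9, -0.4]
width: 0.0561
gripper_force: 0.0
```

Request:
{"method": "play_rows", "body": {"motion": [[0, 0, 0.05, 0, 56], [0, 0, 0.05, 0, 56]]}}

```text
clock: 16.3
position: [0.4722, -0.294, 0.0001]
ee_rot: [0.0, -0.0, 1.0, 0.0]
contact_force: [0.4, -0.2, -0.3]
width: 0.0559
gripper_force: 0.0
```

Request:
{"method": "play_rows", "body": {"motion": [[0, 0, 0.05, 0, 56], [0, 0, 0.05, 0, 56]]}}

```text
clock: 16.55
position: [0.4722, -0.2939, -0.0021]
ee_rot: [-0.0, -0.0, 1.0, 0.0]
contact_force: [-0.6, 0.4, -0.3]
width: 0.0559
gripper_force: 0.0
```

Request:
{"method": "play_rows", "body": {"motion": [[0, 0, 0.05, 0, 56], [0, 0, 0.05, 0, 56]]}}

```text
clock: 16.8
position: [0.4723, -0.294, -0.004]
ee_rot: [-0.0, -0.0, 1.0, 0.0]
contact_force: [-0.8, 0.4, -0.5]
width: 0.0561
gripper_force: 0.0
```

Request:
{"method": "play_rows", "body": {"motion": [[0, 0, 0.05, 0, 56], [0, 0, 0.05, 0, 56]]}}

```text
clock: 17.05
position: [0.4724, -0.294, -0.0042]
ee_rot: [0.0, -0.0, 1.0, -0.0]
contact_force: [-2.9, 1.7, 13.8]
width: 0.0562
gripper_force: 6.5
```

Request:
{"method": "play_rows", "body": {"motion": [[0, 0, -0.18, 0, 56], [0, 0, -0.18, 0, 56], [0, 0, -0.18, 0, 40], [0, 0, -0.18, 0, 40], [0, 0, -0.18, 0, 40]], "newtons": 30}}

```text
clock: 17.68
position: [0.4724, -0.294, 0.0016]
ee_rot: [0.0, -0.0, 1.0, 0.0]
contact_force: [-0.6, 0.2, 6.3]
width: 0.0462
gripper_force: 29.8
```

Request:
{"method": "play_rows", "body": {"motion": [[0, 0, 0, 0, 40], [0, 0, 0, 0, 40]]}}

```text
clock: 17.92
position: [0.4724, -0.294, 0.0016]
ee_rot: [0.0, -0.0, 1.0, 0.0]
contact_force: [-0.8, 1.5, 5.6]
width: 0.0464
gripper_force: 29.8
```

Request:
{"method": "play_rows", "body": {"motion": [[0, 0, -0.6, 0, 40], [0, 0, -1.3, 0, 40], [-0.4, 0.5, -1.6, 0, 40], [-1.1, 1.4, -1.6, 0, 40], [-1.9, 2.4, -1.6, 0, 40]]}}

```text
clock: 18.55
position: [0.5487, -0.1975, 0.0651]
ee_rot: [-0.0, 0.001, 1.0, -0.0]
contact_force: [-0.2, -0.4, -0.7]
width: 0.0464
gripper_force: 30.9
```

Request:
{"method": "play_rows", "body": {"motion": [[-0.8, 1, 0, 0, 40], [-1.6, 2, 0, 0, 40], [-2.3, 2.8, 0, 0, 40], [-2.76, 3.39, 0, 0, 40], [-2.76, 3.39, 0, 0, 40]]}}

```text
clock: 19.18
position: [0.6595, -0.0603, 0.0643]
ee_rot: [-0.0, -0.002, 1.0, 0.0]
contact_force: [0.3, -1.3, -0.5]
width: 0.046
gripper_force: 30.9
```

Request:
{"method": "play_rows", "body": {"motion": [[0, 0, 0, 0, 40], [0, 0, 0, 0, 40]]}}

```text
clock: 19.42
position: [0.6578, -0.0633, 0.065]
ee_rot: [-0.001, 0.0, 1.0, -0.0]
contact_force: [-0.6, -0.5, -0.2]
width: 0.0461
gripper_force: 30.9
```

Run:
```python
from h import *
from rig import manip
d=manip.get_image("wrist"); togo(659,-62.4,18.5)
cv2.imwrite("pics/w10.png",d["img"][:,:,::-1])
```

```text
pos [657.9 -63.4  65.2] ang 89.9 j6 -1.77 w 46.2 t 19.48 F [-0.5 -0.5 -0.3] grip 30.9
row [-0.03  0.02  1.17] -0.01
```

View pics/w10.png

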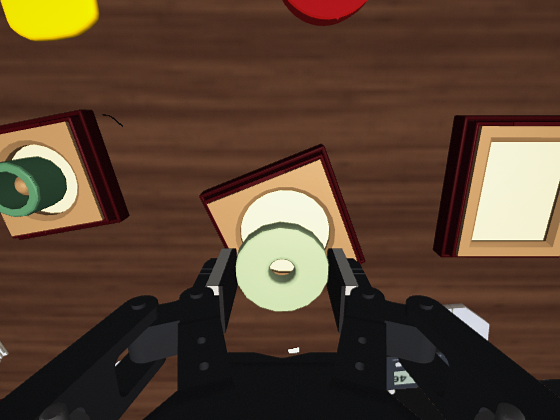

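Request:
{"method": "play_rows", "body": {"motion": [[-0.02, 0.02, 0.5, 0, 40], [-0.02, 0.02, 0.9, 0, 40], [-0.02, 0.02, 1.08, 0, 40], [-0.02, 0.02, 1.13, 0, 40], [-0.02, 0.02, 1.15, 0, 40]]}}

```text
clock: 20.1
position: [0.6595, -0.0617, 0.0197]
ee_rot: [0.0, -0.0, 1.0, -0.0]
contact_force: [-0.1, -0.3, 1.0]
width: 0.0462
gripper_force: 31.7
```

Request:
{"method": "play_rows", "body": {"motion": [[0, 0, 0, 0, 40], [0, 0, 0, 0, 40]]}}

```text
clock: 20.35
position: [0.6602, -0.0616, 0.0197]
ee_rot: [0.001, -0.0, 1.0, -0.0]
contact_force: [0.7, -0.5, 0.1]
width: 0.0459
gripper_force: 31.2
```

Pendant bottom about 2 mm above floor; lower slightly and release.

Request:
{"method": "play_rows", "body": {"motion": [[0, 0, 0.03, 0, 40], [0, 0, 0.05, 0, 40], [0, 0, 0.05, 0, 40]]}}

```text
clock: 20.72
position: [0.6603, -0.0617, 0.0193]
ee_rot: [0.001, -0.0, 1.0, -0.0]
contact_force: [-1.8, 0.3, 8.4]
width: 0.046
gripper_force: 36.3
```

Request:
{"method": "play_rows", "body": {"motion": [[0, 0, 0, 0, 48], [0, 0, 0, 0, 51], [0, 0, 0, 0, 55], [0, 0, 0, 0, 60], [0, 0, 0, 0, 60]]}}

```text
clock: 21.35
position: [0.6593, -0.0616, 0.017]
ee_rot: [-0.0, -0.0, 1.0, 0.0]
contact_force: [0.2, 0.8, 0.7]
width: 0.06
gripper_force: 0.7
```

Request:
{"method": "play_rows", "body": {"motion": [[0, 0, -0.3, 0, 60], [0, 0, -1, 0, 60], [0, 0, -2, 0, 60], [0, 0, -2, 0, 60]]}}

```text
clock: 21.85
position: [0.6622, -0.0621, 0.1017]
ee_rot: [0.004, -0.0, 1.0, -0.001]
contact_force: [1.0, -1.0, 0.1]
width: 0.0601
gripper_force: 0.0
```

Run:
```python
from h import *
from rig import manip
d=manip.get_image("wrist"); togo(420.5,-170.3,100,97.2)
cv2.imwrite("pics/w11.png",d["img"][:,:,::-1])
```

```text
pos [660.6 -61.7  99.5] ang 90.0 j6 -1.77 w 60.0 t 21.9 F [ 0.1 -0.8 -0.6] grip 0.0
row [ 6.   -2.71 -0.03] -0.72
```

View pics/w11.png

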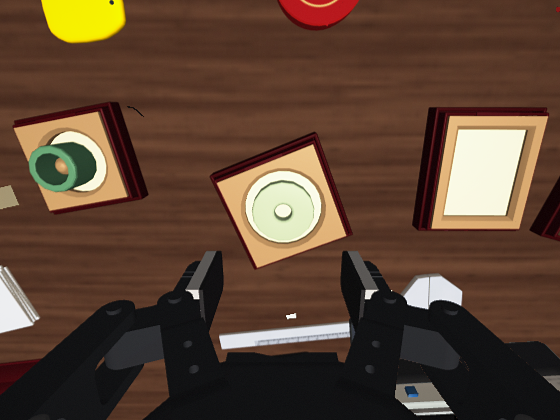

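Request:
{"method": "play_rows", "body": {"motion": [[1, -0.45, 0, 0, 60], [2.3, -1.05, 0, 0, 60], [3.6, -1.65, 0, 0, 60], [4.9, -2.25, 0, 0, 60], [6, -2.71, 0, 0, 60]]}}

```text
clock: 22.52
position: [0.4164, -0.1699, 0.0962]
ee_rot: [-0.001, -0.0, 1.0, 0.001]
contact_force: [-0.1, -0.3, -0.2]
width: 0.0598
gripper_force: 0.0
```

Request:
{"method": "play_rows", "body": {"motion": [[0, 0, 0, -0.72, 60], [0, 0, 0, -0.72, 60], [0, 0, 0, -0.72, 60]]}}

```text
clock: 22.9
position: [0.4196, -0.1698, 0.0969]
ee_rot: [-0.0, -0.062, 0.998, 0.0]
contact_force: [0.6, 0.4, -0.5]
width: 0.0602
gripper_force: 0.0
```

Run:
```python
from h import *
from rig import manip
d=manip.get_image("wrist")
cv2.imwrite("pics/w12.png",d["img"][:,:,::-1])
c=blob(d,(283,205),48,"grey"); p=ray(d,c,.003); r=rect(p); print(r)
M=cv2.moments((p*1e4).astype(np.float32)); print(.5*np.degrees(np.arctan2(2*M["mu11"],M["mu20"]-M["mu02"])),M["m10"]/M["m00"]/10,M["m01"]/M["m00"]/10)
togo(*r[0],1,97.2)
```

```text
(array([ 421.2, -170.4]), array([55. , 44.6]), 7.3)
10.57148130439751 420.58735052360714 -170.53465719178706
pos [ 419.7 -169.8   96.9] ang 97.2 j6 -2.23 w 59.7 t 22.95 F [-0.6  0.6  0.3] grip 0.0
row [-0.04 -0.02  2.4 ] -0.0
```

View pics/w12.png

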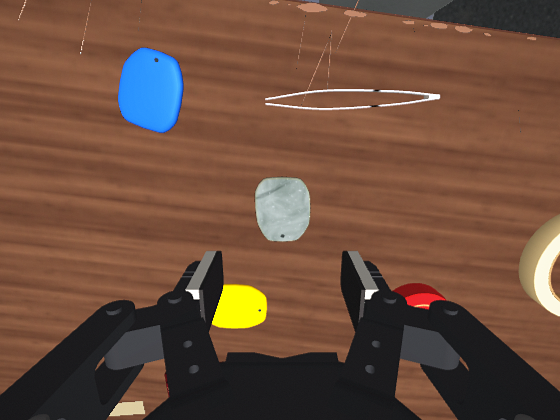

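Request:
{"method": "play_rows", "body": {"motion": [[-0.03, -0.02, 1, 0, 56], [-0.03, -0.02, 1.9, 0, 56], [-0.03, -0.02, 2.3, 0, 56], [-0.03, -0.02, 2.43, 0, 56], [-0.03, -0.02, 2.43, 0, 56]]}}

```text
clock: 23.58
position: [0.4212, -0.1706, 0.0]
ee_rot: [-0.0, -0.063, 0.998, 0.0]
contact_force: [0.2, 0.4, -0.1]
width: 0.0557
gripper_force: 0.0
```

Request:
{"method": "play_rows", "body": {"motion": [[0, 0, 0, 0, 56], [0, 0, 0, 0, 56]]}}

```text
clock: 23.82
position: [0.4213, -0.1709, 0.0008]
ee_rot: [0.001, -0.063, 0.998, -0.0]
contact_force: [-0.7, -0.0, 1.2]
width: 0.0559
gripper_force: 0.0
```

Request:
{"method": "play_rows", "body": {"motion": [[0, 0, 0.03, 0, 56], [0, 0, 0.03, 0, 36], [0, 0, 0.03, 0, 36], [0, 0, 0.03, 0, 36], [0, 0, 0.03, 0, 36]], "newtons": 30}}

```text
clock: 24.45
position: [0.4208, -0.1707, -0.0006]
ee_rot: [0.0, -0.063, 0.998, -0.0]
contact_force: [-0.5, 0.7, 5.4]
width: 0.0419
gripper_force: 29.9
```

Request:
{"method": "play_rows", "body": {"motion": [[0, 0, 0, 0, 36], [0, 0, -0.3, 0, 36], [0, 0, -0.8, 0, 36], [0, 0, -1.2, 0, 36], [0, 0, -1.2, 0.72, 36]]}}

```text
clock: 25.08
position: [0.4219, -0.1713, 0.0487]
ee_rot: [0.002, 0.002, 1.0, -0.001]
contact_force: [0.7, -0.4, -0.5]
width: 0.0418
gripper_force: 30.8
```

Run:
```python
from h import *
from rig import manip
d=manip.get_image("wrist"); togo(632.5,89.3,65,90)
r=rect(ray(d,blob(d,(283,250),60,"grey"),.048)); print(r)
```

```text
pos [ 421.4 -171.    48.2] ang 89.6 j6 -2.1 w 41.3 t 25.12 F [ 0.   0.3 -0.7] grip 30.8
row [-5.24  6.54 -0.42] -0.04
(array([ 423.7, -173.2]), array([45.5, 54.8]), 89.9)
```

Request:
{"method": "play_rows", "body": {"motion": [[-0.6, 0.7, -0.4, 0, 36], [-1.5, 1.8, -0.4, 0, 36], [-2.4, 2.9, -0.4, 0, 36], [-3.3, 4, -0.4, 0, 36], [-4.1, 5, -0.4, 0, 36]]}}

```text
clock: 25.75
position: [0.5859, 0.0311, 0.0632]
ee_rot: [0.0, -0.001, 1.0, -0.0]
contact_force: [0.2, -1.8, -0.1]
width: 0.0415
gripper_force: 30.8
```

Request:
{"method": "play_rows", "body": {"motion": [[-0.7, 0.9, 0, 0, 36], [-1.14, 1.54, 0, 0, 36], [-1.14, 1.54, 0, 0, 36], [-1.14, 1.54, 0, 0, 36], [-1.14, 1.54, 0, 0, 36]]}}

```text
clock: 26.38
position: [0.6294, 0.09, 0.0629]
ee_rot: [-0.0, 0.0, 1.0, -0.0]
contact_force: [0.5, 0.1, 0.1]
width: 0.0419
gripper_force: 30.8
```

Run:
```python
from h import *
from rig import manip
d=manip.get_image("wrist"); togo(632.5,89.3,22,90)
z=manip.get_state()["position"][2]
print(rect(ray(d,blob(d,(283,250),60,"grey"),z+.003)))
cv2.imwrite("pics/w13.png",d["img"][:,:,::-1])
```

```text
pos [629.6  89.9  63. ] ang 90.0 j6 -1.54 w 41.5 t 26.43 F [-0.   0.5 -0.7] grip 30.8
row [-0.07 -0.02  1.03] -0.0
(array([622.6,  88.1]), array([44. , 66.4]), 90.0)
```

View pics/w13.png

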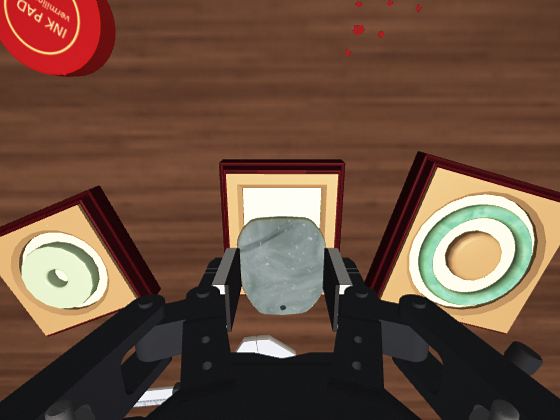

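Run:
```python
from h import *
from rig import manip
d=manip.get_image("wrist")
print("tablet front,back",ray(d,[(282,217),(282,315),(238,266),(327,266)],.066)*1000)
print("box front corners (outer top)",ray(d,[(225,174),(340,174)],.022)*1000)
```

```text
tablet front,back [[603.23349692  88.57164646]
 [659.62275768  88.5530066 ]
 [629.90277496  65.95280554]
 [629.95071667 111.69136164]]
box front corners (outer top) [[590.78390312  53.63769532]
 [590.84303839 124.29958292]]
```

Request:
{"method": "play_rows", "body": {"motion": [[-0.04, 0.01, 0.4, 0, 36], [-0.04, 0.01, 0.75, 0, 36], [-0.04, 0.01, 0.95, 0, 36], [-0.04, 0.01, 1.02, 0, 36], [-0.04, 0.01, 1.05, 0, 36]]}}

```text
clock: 27.1
position: [0.632, 0.0914, 0.0207]
ee_rot: [0.0, -0.0, 1.0, 0.0]
contact_force: [0.2, 0.4, -0.4]
width: 0.0418
gripper_force: 30.8
```

Request:
{"method": "play_rows", "body": {"motion": [[0, 0, 0.02, 0, 36], [0, 0, 0.03, 0, 36], [0, 0, 0.03, 0, 36]]}}

```text
clock: 27.48
position: [0.6323, 0.0915, 0.0204]
ee_rot: [0.001, -0.0, 1.0, 0.0]
contact_force: [-0.7, 0.9, 3.3]
width: 0.0416
gripper_force: 32.6
```

Request:
{"method": "play_rows", "body": {"motion": [[0, -0.03, -0.04, 0, 36], [0, -0.03, -0.04, 0, 36], [0, -0.03, 0, 0, 36], [0, -0.03, 0, 0, 36]]}}

```text
clock: 27.98
position: [0.632, 0.0901, 0.0204]
ee_rot: [0.0, -0.0, 1.0, -0.0]
contact_force: [-1.3, 0.0, 5.2]
width: 0.0415
gripper_force: 33.4
```

Request:
{"method": "play_rows", "body": {"motion": [[0, 0, 0, 0, 43], [0, 0, 0, 0, 46], [0, 0, 0, 0, 50], [0, 0, 0, 0, 56], [0, 0, 0, 0, 56]]}}

```text
clock: 28.6
position: [0.6317, 0.0902, 0.0194]
ee_rot: [-0.0, -0.0, 1.0, 0.0]
contact_force: [-0.1, -0.5, -0.3]
width: 0.0561
gripper_force: 0.0
```

Request:
{"method": "play_rows", "body": {"motion": [[0, 0, -0.3, 0, 56], [0, 0, -1, 0, 56], [0, 0, -2.2, 0, 56], [0, 0, -3, 0, 56], [0, 0, -3, 0, 56]]}}

```text
clock: 29.22
position: [0.6342, 0.0903, 0.1438]
ee_rot: [0.004, -0.0, 1.0, 0.0]
contact_force: [0.0, 0.1, -0.4]
width: 0.056
gripper_force: 0.0
```

Run:
```python
from h import *
from rig import manip
d=manip.get_image("wrist"); togo(632.5,89.3,22,90)
cv2.imwrite("pics/w14.png",d["img"][:,:,::-1])
print(rect(ray(d,blob(d,(283,205),25,"grey"),.020)))
for n,c,h,b in [("bangle",(646.8,218.5),"",.0205)]: pass
```

```text
pos [632.6  90.2 141.5] ang 90.0 j6 -1.54 w 56.1 t 29.27 F [-0.8  0.8 -0.2] grip 0.0
row [ 0.01 -0.02  2.99] 0.0
(array([641.3,  89.8]), array([45.6, 45.5]), 90.0)
```

View pics/w14.png

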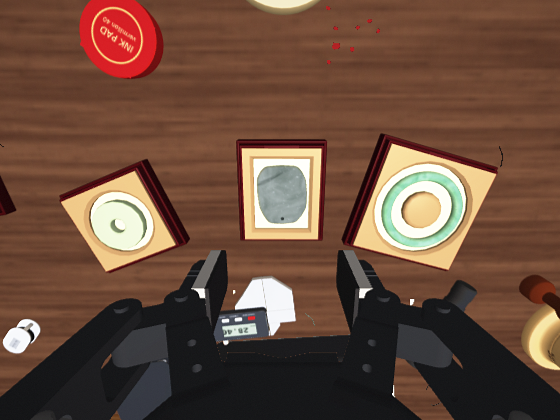

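Run:
```python
from h import *
from rig import manip
d=manip.get_image("wrist"); Z=d["range_z"]
def P(u,v):
    z=np.median(Z[v-1:v+2,u-1:u+2]); return np.round((d["R"].T@(np.array([(u-d["cx"])/d["fx"]*z,(v-d["cy"])/d["fy"]*z,z])-d["t"]))*1000,1)
print("tablet",[P(*q) for q in [(262,172),(302,172),(265,215),(300,215),(282,193)]],"insert",P(245,190),P(320,190))
print("pendant",[P(*q) for q in [(100,215),(120,203),(142,225),(122,243)]],"insert",P(80,205))
print("bangle",[P(*q) for q in [(380,210),(422,170),(461,210),(421,243)]],"insert",P(460,150))
t=manip.get_image("top")
for n,s,r,k,z in [("tape",(247,246),30,"tan",.018),("tin",(304,215),18,"red",.02),("ring",(381,161),9,"green",.04)]:
    print(n,rect(ray(t,blob(t,s,r,k),z)))
```

```text
tablet [array([608.8,  71.5,  20.1]), array([609.4, 107. ,  16.9]), array([648.1,  73.6,  22.6]), array([648. , 105.5,  22.8]), array([626.8,  89.1,  24.3])] insert [624.7  56.1  21.9] [625.2 123.2  20.1]
pendant [array([647. , -74.9,  25.6]), array([637.8, -58.9,  18.7]), array([657.5, -39.5,  23.3]), array([674.4, -59.3,  25.8])] insert [638.6 -93.4  22.2]
bangle [array([645.4, 180.3,  16.2]), array([607.8, 214.3,  16. ]), array([642.5, 250.3,  24.8]), array([675.7, 219.6,  23.1])] insert [5.920e+02 2.543e+02 3.000e-01]
tape (array([435., 116.]), array([134.2,  84.6]), 1.3)
tin (array([502.9, -39.8]), array([64.3, 63.9]), 75.1)
ring (array([ 622.2, -216.7]), array([34.2, 36.9]), 23.4)
```

```bash
python3 -c "
from rig import manip
print(manip.sign_off())"
```

```text
the job is handed in; nothing more can be done
None
```

All four jade pieces are flat in their own boxes by the last camera and depth checks, and the job was handed in at about 29 s (no verdict came back); the tape roll and ink tin were never touched, but I viewed 15 pictures where 14 were allowed.

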